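Zero the bench meter and hold its recessed store button

TASK

Set the bench meter: turn its knob until the needle points at the raised triangular mark on the dial's ring. Then take the slim probe out of its stand, put its steel tip through the small round hole in the meter's top and hold down the button at the bottom of the hole. Finish while still holding the probe with the button pressed down; leave the other things on the table where they are.

Things in the scene. Friction and masses are not known exactly. Their poses are not given: they have to be found in the camera images.
- meter: low flat instrument case, white top, 150 (x) x 240 (y) x 50 mm high, fixed to the table; origin at the centre of its underside; its x points to its back edge (away from the robot), y to its left end, z up. The dial is at its left, the black knob at its right rear, the hole near the middle of its front edge
- knob_grip (a point): point on the axis of the meter's upright black round knob, 25 mm above the case top, where to grip it. The knob is 32 mm in diameter, its sides run from 4 to 34 mm above the case top; all round it the case top is bare for the fingers
- knob (a joint): angle of the knob, rad, 0 to 5; grows as the knob is turned clockwise seen from above. It turns easily and stays where it is left. The needle turns with it the same way (clockwise) at half the angle
- needle: the dial's flat black needle, 36 mm long from its pivot, 4 mm above the case top in the ring; origin at the pivot (dial centre, at the height of the case top); its x axis points along the needle to its tip, z up. It starts to the left (counter-clockwise) of the mark, by 0.45 to 1.15 rad
- bezel: the aluminium ring round the dial, 98 mm outside diameter, 6 mm high, with one black raised triangular mark whose apex points inward; origin at the dial centre; its x axis points from the centre to the mark, z up. The ring is fixed, but the mark stands in another place each time
- aperture (a point): centre of the mouth of the round hole in the case top (level with the case top, 50 mm above the table), 14 mm in diameter with a 2 mm chamfer, straight down
- button (a joint): how far the grey button in the hole is pressed, m, 0 (up) to 0.006 (fully down). Its flat top (12 mm wide) lies 18 mm below the mouth of the hole; its spring pushes back with 2 N at first and 5.4 N when fully down, and lifts it again when let go
- probe_handle (a point): centre of the probe's handle. The probe is 134 mm long, about 40 to 85 g, upright at the start: a round black handle 14 mm in diameter and 70 mm long on top (from 35 mm below this point to 35 mm above it), under it a steel collar 22 mm in diameter and 4 mm thick, under that a straight steel shank 6 mm in diameter and 60 mm long with a round tip; the tip lies 99 mm below this point. z runs along the probe from tip to handle
- probe: the whole probe; origin at the end of its tip
- stand: square aluminium block 46 x 46 x 70 mm high on a steel foot 70 x 70 x 8 mm, fixed to the table; origin at the centre of its underside. The probe hangs in its 10 mm hole by its collar, which rests on the top (70 mm above the table), and lifts straight out (60 mm)
- dropper_bottle: white dropper bottle, 53 mm diameter, 133 mm high, stands on the side of the meter where the stand is not; not to be moved; origin under its centre
- coverslip_box: small box of cover slips, 31 x 31 x 16 mm, on the table in front of the meter; not to be moved; origin under its centre
- marker: black marker pen, 128 mm long, lying in front of the meter; not to be moved; origin under its centre
- note_block: yellow block of notes, 51 x 51 x 13 mm, on the table at the right; not to be moved; origin under its centre
Not all that is in view belongs to the job. Of the things like the probe, leave any that is red; of the rest the smaller one is meant. What is shaped like the stand but orange is not meant.

How it is judged (in metres and radians):
On the way, in this order (a step that is already met when the one before it is completed fails the run):
1. the knob has brought the needle to the mark (angle between the x axis of needle and the x axis of bezel, either way round below 0.09 rad), for 0.5 s.
2. the button is held down with the probe, the needle still on the mark (value of joint button above 0.0035 m and contact force between probe and button above 1 N and contact force between the fingers and probe above 1 N and angle between the x axis of needle and the x axis of bezel, either way round below 0.09 rad), for 0.5 s.
At the end, for the whole second after the job is handed in: the needle is within 0.09 rad (5 degrees) of the mark, and the probe, held in the fingers and out of its stand, has its tip in the hole and keeps the button pressed by more than 3.5 mm of its 6 mm (all of step 2 and contact force between the fingers and button below 0.1 N and contact force between probe and stand below 0.1 N and horizontal distance between probe and aperture below 0.008 m and z of probe in the frame of aperture below -0.015 m); the arm keeps its last pose, push and grip.
It fails at once if another thing on the table was moved by more than 25 mm or knocked over (distance of any of dropper_bottle, coverslip_box, marker, note_block from where it was at the start of the episode above 0.025 m or angle between dropper_bottle's own z axis and vertical above 0.5 rad).
It also fails if it takes over 64 s, if anything falls off the work surface, if the arm or the gripper's body presses on something with over 40 N, if the wrist force passes 120 N, or if a joint passes its speed limit or range.

ROBOT

A 6-joint arm with a two-finger parallel gripper is mounted at the origin on a cart in front of the work surface, level with it; the furniture and walls round the work are solid. World frame = base frame: x ahead of the robot, y to its left, z up, the work surface at z = 0. Lengths are in mm, angles in rad, forces in N, time in s.
With the tool pointing down it reaches from about 275 to 750 mm from the base axis. Payload 10.2 kg.
Tool frame: the origin (TCP) lies where the fingers leave the gripper's body, on its centre line; the fingertips stand 73 mm ahead of it and the grasp point (between the pads) lies 54 mm ahead of it; z points along the fingers, y is the line along which they close (so a half turn about z gives the same grasp; the last joint's range is limited). The gripper opens to 85 mm and grips with 20 to 120 N. Pads are 22 mm wide; open, the fingers measure 114 mm over their backs; the gripper's body (76 mm by 85 mm) begins 54 mm behind the grasp point. The pads swing forward as they close: fully open they stand 13 mm farther back than shut.
Start: joints at [0.992, 0.313, 1.498, -0, 1.331, -0.223], TCP at [182.892, 492.12, 303.894] pointing down, gripper open.
Joint ranges: [-2.94, 2.94], [-0.97, 2.17], [0.19, 2.56], [-1.23, 4.37], [0.02, 3.11], [-2.88, 2.88]. Speed limits (rad/s): [2.39, 2.39, 3.01, 3.14, 3.14, 3.14].

INTERFACE

Orientations are given as a unit quaternion [w, x, y, z].
In Python, from rig import ctrl gives the robot as it stands.
- The arm moves only by the shell command python3 -m creep 'ROWS' [OPENING] [FORCE]. ROWS is JSON, a list that holds one entry, the list of rows, each a list of 6 numbers: the shift along the world's x, y, z in units of 25 mm (1.0 is 25 mm), then the turn, a rotation vector about the world's x, y, z in units of 5 degrees (1.0 is 5 degrees). In form: [[[x, y, z, ax, ay, az], ...]]. A call has 1 to 20 rows; each row is the pose to reach, as a shift and turn from the pose commanded when the call began; what a row does not reach only later rows make up. A row lasts 1/12 s, in which the tool goes at most 41.7 mm and 7.16 degrees, less where a joint would pass 70% of its speed; a pose out of reach is approached as far as the arm can. A call with a gripper value outside its range is refused whole. OPENING is the finger opening in mm, from 0 to 85.4, set as the call begins (- or left out, the last holds). The fingers move at their own pace and stop on an object; FORCE is the grip in N (left out, the last holds). Time passes only in rows, so rows that repeat a pose let the fingers close. It gives the time, the measured TCP pose, the force, the opening and the grip force at its end, in the units of the state.
- ctrl.sense(): the state, without advancing time (a new reading comes with each control period).
- ctrl.capture(name): name is "scene" or "top" or "wrist"; returns a dict with "image" (480x640x3 uint8, red, green, blue), "fx", "fy", "cx", "cy" (pixels), "R" (3x3) and "t" (3): a world point X has camera coordinates R X + t. Camera axes: x right, y down, z forward; pixel columns grow to the right and rows downward; lengths in mm; the calibration is good to about 2 mm. A picture is of the moment at which its call begins. There is no depth.
- ctrl.finish_job(): hands the job in; it is judged then, once.
The state is a dict: "time_s": time; "joints": joint angles; "dq": joint speeds; "tau": joint torques, N m; "eef_pos": TCP position; "ee_rot": TCP orientation; "force": force on the tool from outside, world axes, zero at the start; "wrist_torque": the same for the moment, N m; "grip_width": opening from 0.0 (shut) to 1.0 (fully open); "grip_force": force on a finger pad.
Only numpy, scipy, OpenCV 4.12 (cv2) and the standard library are available. Lean on these libraries where they do the work, as an engineer would, in place of code of your own. Each camera call takes 0.05 s, during which the arm holds its last target. There are 200 camera calls.

## Working session

There is one attempt and no reset: what is moved stays moved. The work goes in short steps, Python scripts to look and compute and a shell command to move; the robot and the scene stay as the last step left them, time stands still between calls to the robot, and variables do not carry over. Pictures are saved under pics/ and viewed, at most 13 in all, crops included, and the job is handed in when it is done.

```bash
ls; mkdir -p pics; cat > h.py <<'E'
import numpy as np, cv2
from rig import ctrl
def cap(n,f=None):
    c=ctrl.capture(n)
    for k in("R","t"): c[k]=np.array(c[k],float)
    if f: cv2.imwrite('pics/'+f,cv2.cvtColor(c["image"],cv2.COLOR_RGB2BGR))
    return c
def ray(c,u,v,z):
    d=c["R"].T@np.array([(u-c["cx"])/c["fx"],(v-c["cy"])/c["fy"],1]); o=-c["R"].T@c["t"]
    return o+d*(z-o[2])/d[2]
def proj(c,X):
    p=c["R"]@np.array(X,float)+c["t"]; return np.array([c["fx"]*p[0]/p[2]+c["cx"],c["fy"]*p[1]/p[2]+c["cy"]])
E
python3 - <<'E'
from h import *
a=cap("scene","s.png");b=cap("top","t.png")
for c in(a,b): print(c["fx"],c["R"].round(3).tolist(),(-c["R"].T@c["t"]).round(0))
print(ctrl.sense())
E
```

```text
pics
513.4491112251166 [[0.616, -0.787, 0.017], [-0.452, -0.371, -0.811], [0.645, 0.493, -0.584]] [-266. -588.  768.]
461.42963964240613 [[-0.024, -1.0, 0.001], [-0.997, 0.024, -0.076], [0.076, -0.003, -0.997]] [ 394.  -27. 1187.]
{'time_s': 0.1, 'joints': array([ 9.91590182e-01,  3.13390905e-01,  1.49833458e+00,  3.16953665e-05,
        1.33101641e+00, -2.23407856e-01]), 'dq': array([-0.00088233, -0.00114685, -0.00325615,  0.00155644,  0.0013254 ,
       -0.00337618]), 'tau': array([ 5.04466021e-03, -4.12904477e+01, -2.60140997e+01, -8.54164500e-05,
        3.06590919e-03,  2.51011176e-05]), 'eef_pos': array([182.8083684 , 491.993589  , 303.40385515]), 'ee_rot': array([-2.38627517e-04,  1.76965950e-01,  9.84216806e-01, -5.22952678e-04]), 'force': array([ 0.0170335 ,  0.59674066, -0.24310399]), 'wrist_torque': array([-0.01164541, -0.05659139, -0.01343895]), 'grip_force': 0.0, 'grip_width': 1.0010136189149106}
```

View pics/s.png

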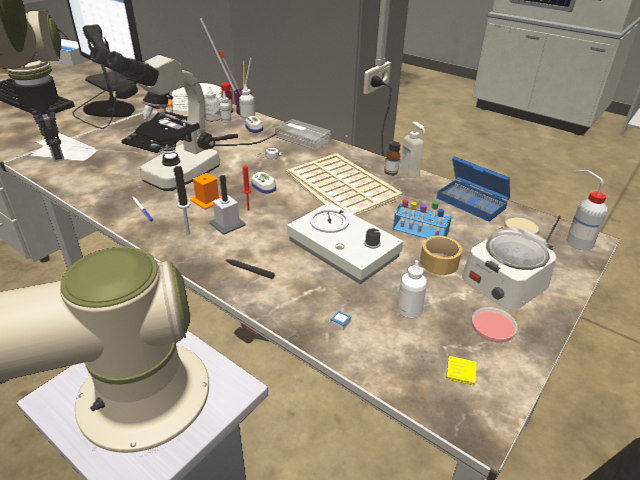

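View pics/t.png

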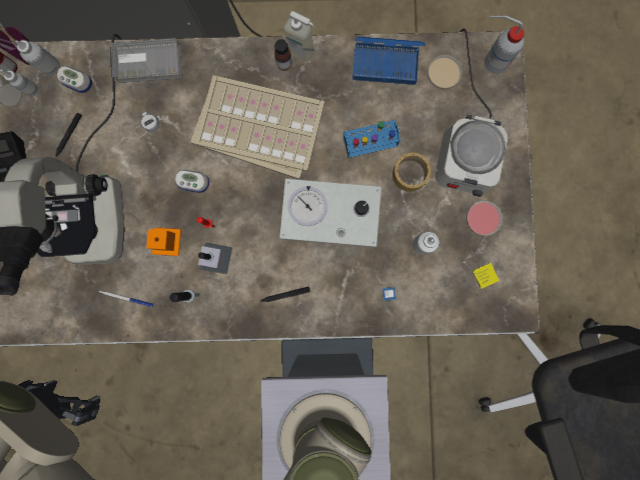

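The scene view shows the probe in the grey stand at about (225,205). The red probe is at (246,185), and a larger probe at (182,200). In the top view the meter is at (330,212), the knob at (362,208), the hole at (341,232), the dial at (308,206) with its mark at the top (308,188), and the needle points up-left. Stand and probe are at about (210,257).

```bash
python3 - <<'E'
from h import *
c=cap("top");im=c["image"]
cr=cv2.resize(cv2.cvtColor(im[175:250,275:390],cv2.COLOR_RGB2BGR),None,fx=6,fy=6,interpolation=cv2.INTER_CUBIC)
cv2.imwrite('pics/t2.png',cr)
hsv=cv2.cvtColor(im,cv2.COLOR_RGB2HSV)
g=im.max(2)
# case top outline
m=((g>165)&(hsv[...,1]<40)).astype('uint8'); m[:, :275]=0;m[:,390:]=0;m[:170]=0;m[255:]=0
m=cv2.morphologyEx(m,cv2.MORPH_OPEN,np.ones((3,3),np.uint8))
cs,_=cv2.findContours(m,cv2.RETR_EXTERNAL,cv2.CHAIN_APPROX_NONE);k=max(cs,key=cv2.contourArea)
P=np.array([ray(c,u,v,50)[:2] for u,v in k[:,0]],np.float32); print("case",cv2.minAreaRect(P))
def blobs(m,z,nm,x0,x1,y0,y1,amin=8):
    n,l,s,ce=cv2.connectedComponentsWithStats(m[y0:y1,x0:x1].astype('uint8'))
    for i in range(1,n):
        if s[i,4]>=amin: u=ce[i]+[x0,y0]; print(nm,s[i].tolist(),u.round(1),ray(c,*u,z)[:2].round(1))
blobs(g<70,84,"knob",345,382,190,225)
blobs(g<80,52,"dial",286,332,180,230,4)
blobs(g<170,50,"hole",330,352,222,242,4)
blobs(g<70,144,"handle",190,235,240,275)
E
```

```text
case ((564.34765625, -28.6187744140625), (237.51429748535156, 148.75755310058594), 83.6211929321289)
knob [10, 11, 14, 14, 140] [361.  207.6] [ 567.9 -102.9]
dial [21, 6, 3, 4, 9] [308.1 187.1] [627.7  25.1]
dial [20, 24, 6, 6, 15] [307.9 206.4] [579.3  26.5]
hole [6, 6, 11, 10, 79] [340.6 232.3] [512.9 -52.9]
handle [9, 13, 12, 7, 64] [204.4 255.8] [457.3 258.5]
```

View pics/t2.png

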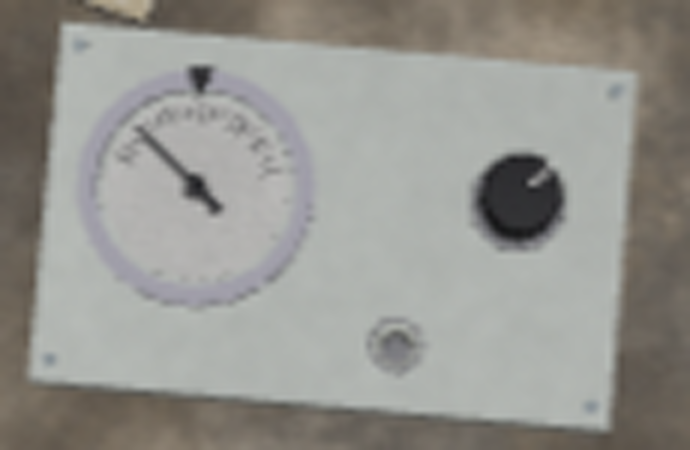

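```bash
python3 -m creep '[[[15.4,-23.8,0,0,0,0],[15.4,-23.8,0,0,0,0],[15.4,-23.8,0,0,0,0],[15.4,-23.8,0,0,0,0],[15.4,-23.8,0,0,0,0],[15.4,-23.8,0,0,0,0],[15.4,-23.8,0,0,0,0],[15.4,-23.8,0,0,0,0],[15.4,-23.8,0,0,0,0],[15.4,-23.8,0,0,0,0],[15.4,-23.8,0,0,0,0],[15.4,-23.8,0,0,0,0],[15.4,-23.8,0,0,0,0],[15.4,-23.8,0,0,0,0],[15.4,-23.8,0,0,0,0],[15.4,-23.8,0,0,0,0],[15.4,-23.8,-2,0,0,0],[15.4,-23.8,-2,0,0,0],[15.4,-23.8,-2,0,0,0],[15.4,-23.8,-2,0,0,0]]]' 70 20
python3 - <<'E'
from h import *
c=cap("wrist","w1.png");s=ctrl.sense();print(s["joints"].round(3),s["eef_pos"],(-c["R"].T@c["t"]).round(1),c["R"].round(3).tolist(),c["fx"])
for p in[(568,-103,84),(513,-53,50),(579,26,50)]: print(proj(c,p))
E
```

```text
time_s: 1.82
eef_pos: [567.6, -103.0, 253.1]
ee_rot: [-0.001, 0.177, 0.984, 0.0]
force: [-0.4, 0.6, 0.6]
grip_width: 0.82
grip_force: 0.0
[-0.381  0.467  1.408  0.     1.267 -1.597] [ 567.77941524 -102.39337797  254.4495105 ] [491.7 -75.1 322.7] [[0.349, 0.937, -0.001], [0.89, -0.332, 0.312], [0.292, -0.11, -0.95]] 351.20073111105904
[322.48063062 246.88326462]
[359.39534396 144.98673388]
[482.57312689 190.60325057]
```

View pics/w1.png

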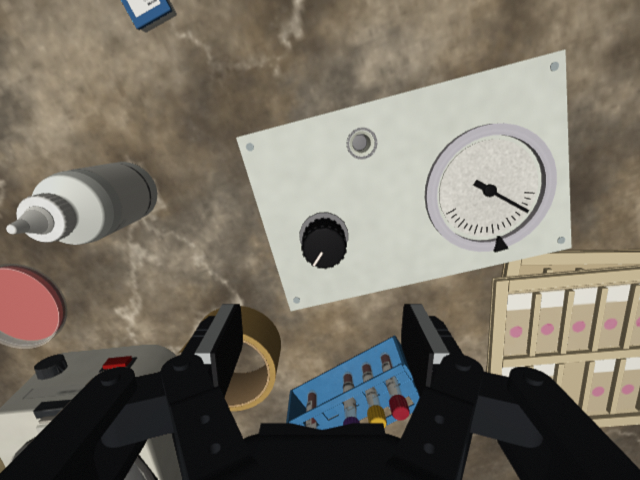

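The wrist view shows the knob top at about (325,246) and the hole at (361,143). The needle pivot is at (489,190), its tip at (528,211), and the mark at (501,243).

```bash
cat >> h.py <<'E'
def dial(c,pv=None,rr=None):
    """pivot, mark, needle: angles from wrist or top view, by polar sampling of dark pixels about the pivot"""
    g=c["image"].max(2)
    def prof(r,z):
        th=np.radians(np.arange(0,360,.5)); 
        P=[proj(c,(pv[0]+r*np.cos(t),pv[1]+r*np.sin(t),z)) for t in th]
        P=np.array(P,np.float32)
        return th,cv2.remap(g,P[:,:1],P[:,1:],cv2.INTER_LINEAR)[:,0].astype(float)
    def mean(rs,z):
        z0=0
        for r in rs:
            th,v=prof(r,z); w=np.clip(100-v,0,None); z0+=(w*np.exp(1j*th)).sum()
        return np.angle(z0)
    n=mean((18,21,24,27),54); m=mean((40,42,44),57)
    return n,m,n-m
E
python3 - <<'E'
from h import *
c=cap("wrist");im=c["image"];g=im.max(2);hsv=cv2.cvtColor(im,cv2.COLOR_RGB2HSV)
k=(g[205:280,290:360]<60).astype('uint8')
cs,_=cv2.findContours(k,cv2.RETR_EXTERNAL,cv2.CHAIN_APPROX_NONE);q=max(cs,key=cv2.contourArea)
print("knob blob",cv2.boundingRect(q),cv2.contourArea(q))
for uv in[(325,246)]: print("knobtop",ray(c,*uv,84).round(1))
print("proj radius", [proj(c,(568+a,-103+b,84)).round(1) for a,b in((16,0),(-16,0),(0,16),(0,-16))])
print("hole",ray(c,361.5,143,50).round(1),"pivot",ray(c,489,190,54).round(1),"tip",ray(c,528,211,54),"mark",ray(c,501,243,56))
# ring outline: lilac
m=((hsv[...,0]>115)&(hsv[...,0]<145)&(hsv[...,1]>15)&(g>130)).astype('uint8');m[:,:415]=0;m[:110]=0;m[260:]=0;m[:,560:]=0
cs,_=cv2.findContours(m,cv2.RETR_EXTERNAL,cv2.CHAIN_APPROX_NONE);q=max(cs,key=cv2.contourArea)
P=np.array([ray(c,u,v,56)[:2] for u,v in q[:,0]],np.float32);(x,y),r=cv2.minEnclosingCircle(P);print("ring",x,y,r,cv2.fitEllipse(P))
for pv in((x,y),ray(c,489,190,54)): print(dial(c,pv))
E
```

```text
knob blob (11, 12, 45, 50) 1609.5
knobtop [ 569.  -100.8   84. ]
proj radius [array([329.2, 265.1]), array([313.8, 225.7]), array([342.6, 238.4]), array([301., 253.])]
hole [512.9 -50.6  50. ] pivot [579.9  30.2  54. ] tip [606.94662372  55.44367603  54.        ] mark [624.86908363  29.5558526   56.        ]Traceback (most recent call last):
  File "<stdin>", line 11, in <module>
ValueError: max() iterable argument is empty
```

```bash
python3 -m creep '[[[0,0.05,-1.3,0,0,0],[0,0.05,-2.6,0,0,0],[0,0.05,-3.8,0,0,0],[0,0.05,-4.6,0,0,0],[0,0.05,-5.0,0,0,0],[0,0.05,-5.0,0,0,0],[0,0.05,-5.0,0,0,0]]]' 
python3 -m creep '[[[0,0,0,0,0,0],[0,0,0,0,0,0],[0,0,0,0,0,0],[0,0,0,0,0,0],[0,0,0,0,0,0],[0,0,0,0,0,0],[0,0,0,0,0,0],[0,0,0,0,0,0]]]' 20 30
```

```text
time_s: 2.5
eef_pos: [568.5, -101.3, 130.5]
ee_rot: [0.001, 0.177, 0.984, -0.0]
force: [0.6, 0.4, 0.6]
grip_width: 0.819
grip_force: 0.0
time_s: 3.17
eef_pos: [568.3, -101.6, 130.2]
ee_rot: [0.001, 0.177, 0.984, -0.0]
force: [-1.1, 1.2, 5.9]
grip_width: 0.361
grip_force: 29.4
```

```bash
python3 -m creep '[[[0,0,0,0,0,-1],[0,0,0,0,0,-2.2],[0,0,0,0,0,-3.5],[0,0,0,0,0,-4.8],[0,0,0,0,0,-6.1],[0,0,0,0,0,-7.4],[0,0,0,0,0,-8.7],[0,0,0,0,0,-10],[0,0,0,0,0,-11.3],[0,0,0,0,0,-12.6],[0,0,0,0,0,-13.9],[0,0,0,0,0,-15.2],[0,0,0,0,0,-16.4],[0,0,0,0,0,-17.2],[0,0,0,0,0,-17.6],[0,0,0,0,0,-17.6],[0,0,0,0,0,-17.6],[0,0,0,0,0,-17.6]]]'
python3 - <<'E'
from h import *
c=cap("top");im=c["image"]
w=cap("wrist");
A=cv2.resize(im[175:250,275:390],None,fx=5,fy=5,interpolation=cv2.INTER_CUBIC)
W=cv2.resize(w["image"],(500,375))
o=np.zeros((375,575+0,3),np.uint8)
cv2.imwrite('pics/k1.png',cv2.cvtColor(A,cv2.COLOR_RGB2BGR)); cv2.imwrite('pics/k1w.png',cv2.cvtColor(w["image"],cv2.COLOR_RGB2BGR))
print("top",dial(c,(579,27)),dial(c,(579,25.5)),"wrist",dial(w,(580,30)), ctrl.sense()["joints"].round(3))
E
```

```text
time_s: 4.67
eef_pos: [570.2, -100.6, 130.3]
ee_rot: [0.002, 0.811, 0.585, 0.004]
force: [13.7, 8.8, -2.6]
grip_width: 0.363
grip_force: 29.8
top (np.float64(0.05585044656383645), np.float64(-0.03548106270666882), np.float64(0.09133150927050526)) (np.float64(0.12411129606339988), np.float64(-0.0017378116085656856), np.float64(0.12584910767196555)) wrist (np.float64(1.251062278704541), np.float64(1.3024851154906854), np.float64(-0.051422836786144455)) [-0.378  0.612  1.529  0.004  0.993 -0.059]
```

View pics/k1w.png

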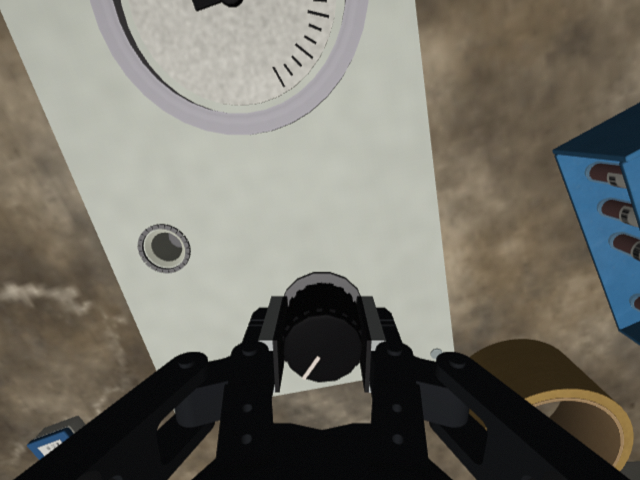

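The wrist view shows the knob held between the pads at (320,330) and the hole at (165,247). The mark is out of frame, so I'll use the top view for the needle.

View pics/k1.png

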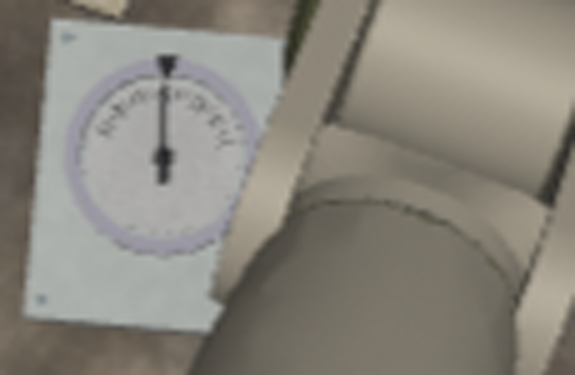

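The top crop shows the needle pointing straight up (163,85) from the pivot (163,157), with the mark at (168,70), so about 3.5° of needle is left. I'll turn the knob 7° more, easing the side load at the same time.

```bash
python3 -m creep '[[[0.05,0.02,0,0,0,-0.7],[0.1,0.05,0,0,0,-1.4],[0.1,0.05,0,0,0,-1.4],[0.1,0.05,0,0,0,-1.4],[0.1,0.05,0,0,0,-1.4]]]'
python3 -m creep '[[[0,0,0,0,0,0],[0,0,0,0,0,0],[0,0,0,0,0,0],[0,0,0,0,0,0],[0,0,0,0,0,0]]]' 70
python3 -m creep '[[[0,0,1,0,0,0],[0,0,2,0,0,0],[0,0,3.5,0,0,0],[-0.5,1,5,0,0,0],[-1,2.5,6,0,0,0],[-1,4,6,0,0,0],[-1,4,6,0,0,0],[-1,4,6,0,0,0],[-1,4,6,0,0,0]]]'
python3 - <<'E'
from h import *
w=cap("wrist","w2.png");c=cap("top")
print(ray(w,320,240,54)); print([proj(w,p).round() for p in((579,28,54),(569,-101,84),(513,-51,50))])
print("top",dial(c,(579,27)),dial(c,(579,25.5)),"wrist",dial(w,(580,28)),ctrl.sense()["joints"].round(2))
E
```

```text
time_s: 5.18
eef_pos: [571.1, -100.4, 130.2]
ee_rot: [0.001, 0.845, 0.534, 0.001]
force: [1.3, 1.1, 5.3]
grip_width: 0.363
grip_force: 30.5
time_s: 5.6
eef_pos: [570.3, -100.4, 128.8]
ee_rot: [-0.0, 0.845, 0.534, -0.0]
force: [-0.3, -0.6, 0.2]
grip_width: 0.826
grip_force: 0.0
time_s: 6.35
eef_pos: [545.4, -0.6, 278.5]
ee_rot: [-0.0, 0.845, 0.535, -0.0]
force: [-0.0, 0.3, 0.2]
grip_width: 0.822
grip_force: 0.0
[537.55893137 -12.94976992  54.        ]
[array([344., 177.]), array([397., 324.]), array([314., 285.])]
top (np.float64(3.048423250121088), np.float64(-2.561793683283779), np.float64(5.6102169334048675)) (np.float64(3.007398811510458), np.float64(-2.585296396526129), np.float64(5.592695208036587)) wrist (np.float64(0.008258038125895862), np.float64(-0.011862321176201689), np.float64(0.020120359302097553)) [-0.22  0.38  1.47 -0.    1.29  0.23]
```

View pics/w2.png

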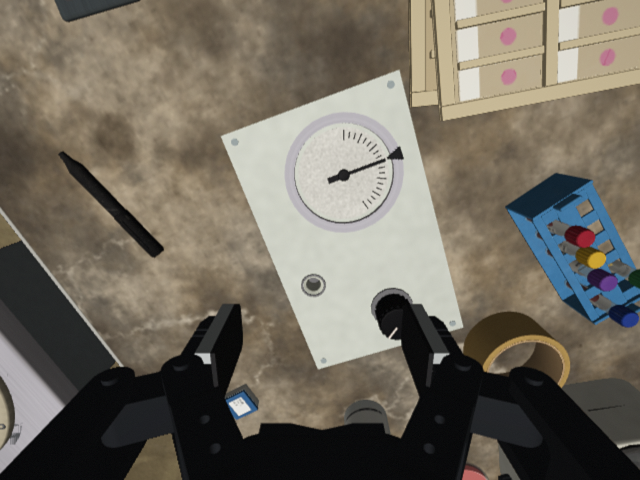

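The wrist view shows the needle almost on the mark: pivot (343,176), tip (387,160), mark (396,154). The hole is at (314,285). I'll check the angle more carefully.

```bash
python3 - <<'E'
from h import *
c=cap("wrist");im=c["image"];g=im.max(2).astype(int)
x0,y0,x1,y1=280,105,412,240
d=(g[y0:y1,x0:x1]<70).astype('uint8')
n,l,s,ce=cv2.connectedComponentsWithStats(d)
for i in range(1,n):
    if s[i,4]<15: continue
    v,u=np.nonzero(l==i)
    near=abs(ce[i][0]+x0-360)<40 
    z=57 if ce[i][0]+x0>388 else 54
    P=np.array([ray(c,a+x0,b+y0,z)[:2] for a,b in zip(u,v)])
    q=P-P.mean(0);t=np.linalg.svd(q)[2][0]
    print(s[i].tolist(),P.mean(0).round(1),"axis ang",np.arctan2(t[1],t[0]).round(3),"ext",np.ptp(P,0).round(1), "x extremes",P[P[:,0].argmax()].round(1),P[P[:,0].argmin()].round(1))
# ring / face: lilac = blue minus green
bg=im[...,2].astype(int)-im[...,1]
m=(bg[y0:y1,x0:x1]>8).astype('uint8')
cs,_=cv2.findContours(m,cv2.RETR_EXTERNAL,cv2.CHAIN_APPROX_NONE);q=max(cs,key=cv2.contourArea)
P=np.array([ray(c,a+x0,b+y0,56)[:2] for a,b in cv2.convexHull(q)[:,0]],np.float32);print("ring",cv2.fitEllipse(P),len(P))
print("hole")
m=(g[265:305,295:335]<190).astype('uint8');n,l,s,ce=cv2.connectedComponentsWithStats(m)
for i in range(1,n):
    if s[i,4]>30: print(s[i].tolist(),ray(c,*(ce[i]+[295,265]),50).round(1))
E
```

```text
[107, 41, 16, 12, 114] [624.4  27.4] axis ang 3.106 ext [11.9  9.4] x extremes [629.   31.3] [617.1  27.5]
[48, 53, 57, 24, 235] [584.9  29.7] axis ang 3.056 ext [48.8  8.5] x extremes [615.   27.4] [566.2  30.8]Traceback (most recent call last):
  File "<stdin>", line 17, in <module>
ValueError: max() iterable argument is empty
```

Needle is about 0.02 rad from the mark, which is good. Next the stand.

```bash
python3 -m creep '[[[-0.5,1.5,0.4,0,0,0],[-1,3,0.4,0,0,0],[-1.5,4.5,0.4,0,0,0],[-2,6,0.4,0,0,0],[-2.5,7.5,0.4,0,0,0],[-3,9,0.4,0,0,0],[-3.4,10.2,0.4,0,0,0],[-3.45,10.4,0.4,0,0,0],[-3.45,10.4,0.4,0,0,0],[-3.45,10.4,0.4,0,0,0],[-3.45,10.4,0.4,0,0,0]]]' 60
python3 - <<'E'
from h import *
w=cap("wrist","w3.png");c=cap("top");s=cap("scene")
print([proj(w,p).round() for p in((459,260,144),(459,260,74))],ctrl.sense()["joints"].round(2))
np.savez('w3.npz',**{k:w[k] for k in w})
a=cv2.resize(s["image"][140:245,140:290],None,fx=4,fy=4,interpolation=cv2.INTER_CUBIC)
cv2.imwrite('pics/s3.png',cv2.cvtColor(a,cv2.COLOR_RGB2BGR))
E
```

```text
time_s: 7.42
eef_pos: [459.9, 258.2, 288.7]
ee_rot: [0.0, 0.846, 0.534, -0.0]
force: [-0.2, 0.2, -0.5]
grip_width: 0.7
grip_force: 0.0
[array([319., 255.]), array([320., 226.])] [ 0.29  0.33  1.51 -0.    1.3   0.73]
```

View pics/w3.png

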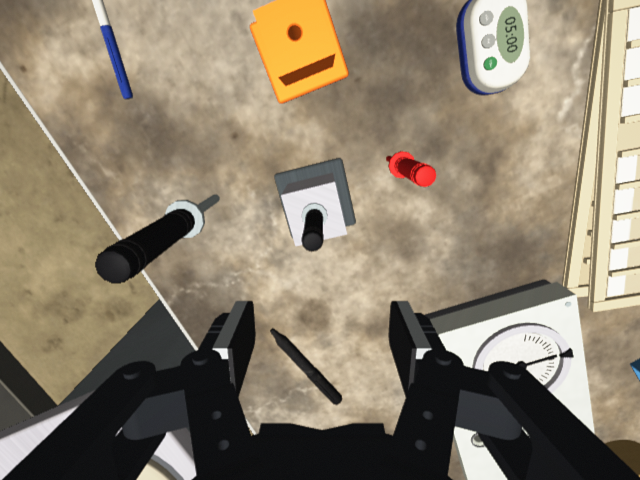

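The wrist view shows the probe handle top at (312,242) and its collar at (313,213) in the grey stand. The large black probe is at (115,265), well to the left, and the red one at (425,175).

```bash
python3 - <<'E'
from h import *
c=dict(np.load('w3.npz'));g=c["image"].max(2)
d=(g[190:260,290:340]<60).astype('uint8');n,l,s,ce=cv2.connectedComponentsWithStats(d)
for i in range(1,n):
    if s[i,4]>50: print(s[i].tolist(),ce[i]+[290,190])
print("handletop",ray(c,312,242,144).round(1),"collar",ray(c,313.5,213,74).round(1),"big collar at 100?",ray(c,185,218,100).round(),ray(c,115,265,200).round())
E
```

```text
[12, 19, 21, 42, 687] [312.83697234 230.38573508]
handletop [458.5 270.  144. ] collar [458.8 272.2  74. ] big collar at 100? [373. 316. 100.] [377. 317. 200.]
```

```bash
python3 -m creep '[[[0,0.45,0,0,0,0],[0,0.45,-1,0,0,0],[0,0.45,-2.3,0,0,0],[0,0.45,-3.5,0,0,0],[0,0.45,-4.5,0,0,0],[0,0.45,-5,0,0,0],[0,0.45,-5,0,0,0],[0,0.45,-5,0,0,0]]]'
python3 - <<'E'
from h import *
w=cap("wrist","w4.png");print([proj(w,p).round() for p in((458.8,270.8,144),(458.8,270.8,74))])
g=w["image"].max(2);d=(g[150:420,250:390]<60).astype('uint8');n,l,s,ce=cv2.connectedComponentsWithStats(d)
for i in range(1,n):
    if s[i,4]>300: print(s[i].tolist(),ce[i]+[250,150])
E
```

```text
time_s: 8.23
eef_pos: [459.3, 271.1, 164.0]
ee_rot: [-0.0, 0.845, 0.534, -0.0]
force: [-0.4, -0.0, 1.1]
grip_width: 0.7
grip_force: 0.0
[array([321., 398.]), array([321., 296.])]
[50, 138, 43, 126, 4218] [321.09080133 355.26718824]
```

View pics/w4.png

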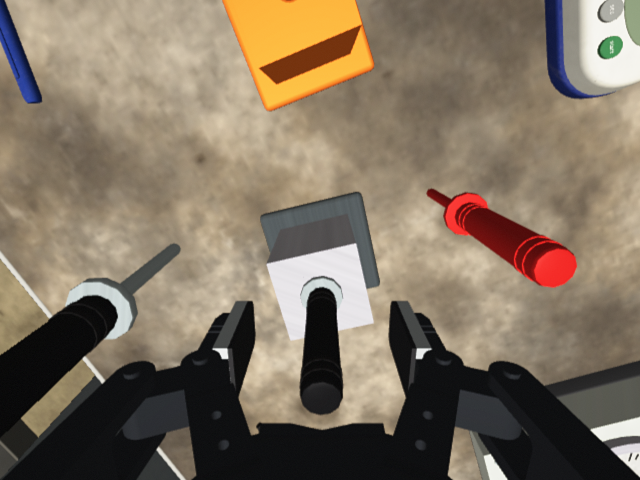

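The handle top at (321,397) matches the prediction and is centred between the pads. Gripping and lifting.

```bash
python3 -m creep '[[[0,0,0,0,0,0],[0,0,0,0,0,0],[0,0,0,0,0,0],[0,0,0,0,0,0],[0,0,0,0,0,0],[0,0,0,0,0,0],[0,0,0,0,0,0],[0,0,0,0,0,0],[0,0,0,0,0,0],[0,0,0,0,0,0]]]' 5 60
python3 -m creep '[[[0,0,0.3,0,0,0],[0,0,0.8,0,0,0],[0,0,1.4,0,0,0],[0,0,2,0,0,0],[0,0,2.6,0,0,0],[0,0,3.2,0,0,0],[0,0,3.8,0,0,0],[0,0,4,0,0,0],[0,0,4,0,0,0],[0,0,4,0,0,0],[0,0,4,0,0,0]]]'
```

```text
time_s: 9.12
eef_pos: [459.3, 271.0, 164.6]
ee_rot: [0.0, 0.845, 0.534, 0.0]
force: [-1.5, 0.3, 6.5]
grip_width: 0.147
grip_force: 58.3
time_s: 10.03
eef_pos: [458.8, 270.8, 262.9]
ee_rot: [-0.0, 0.845, 0.534, -0.001]
force: [0.3, 0.0, -0.6]
grip_width: 0.148
grip_force: 58.4
```

```bash
python3 -m creep '[[[0.1,-0.7,0,0,0,0],[0.3,-1.9,0,0,0,0],[0.55,-3.2,0,0,0,0],[0.8,-4.5,0,0,0,0],[1,-5.8,0,0,0,0],[1.2,-7.1,0,0,0,0],[1.45,-8.4,0,0,0,0],[1.7,-9.7,0,0,0,0],[1.9,-11,0,0,0,0],[2.1,-12,0,0,0,0],[2.22,-12.6,-0.5,0,0,0],[2.22,-12.85,-1,0,0,0],[2.22,-12.85,-1.2,0,0,0],[2.22,-12.85,-1.2,0,0,0],[2.22,-12.85,-1.2,0,0,0],[2.22,-12.85,-1.2,0,0,0],[2.22,-12.85,-1.2,0,0,0]]]'
python3 - <<'E'
from h import *
w=cap("wrist","w5.png");s=cap("scene","s5.png");np.savez('w5.npz',**w);np.savez('s5.npz',**s)
p=ctrl.sense()["eef_pos"];print(p)
for c in(w,s): print([proj(c,(p[0],p[1],z)).round() for z in(p[2]-54-99,p[2]-54-35)],proj(c,(514.5,-50.5,50)).round())
u,v=proj(s,(514.5,-50.5,70)).astype(int)
a=cv2.resize(s["image"][v-50:v+50,u-60:u+60],None,fx=5,fy=5,interpolation=cv2.INTER_CUBIC)
b=w["image"][100:480,190:450]; b=cv2.resize(b,None,fx=500/380,fy=500/380)
o=np.hstack([a,b]);o=cv2.resize(o,(780,int(o.shape[0]*780/o.shape[1])));print(u,v,o.shape)
cv2.imwrite('pics/c5.png',cv2.cvtColor(o,cv2.COLOR_RGB2BGR))
E
```

```text
time_s: 11.45
eef_pos: [514.8, -49.8, 234.5]
ee_rot: [0.0, 0.845, 0.535, 0.0]
force: [0.4, 0.6, 0.2]
grip_width: 0.145
grip_force: 58.4
[514.76413408 -49.99294152 234.36855071]
[array([322., 253.]), array([322., 296.])] [322. 239.]
[array([340., 235.]), array([341., 211.])] [340. 246.]
339 238 (414, 780, 3)
```

View pics/c5.png

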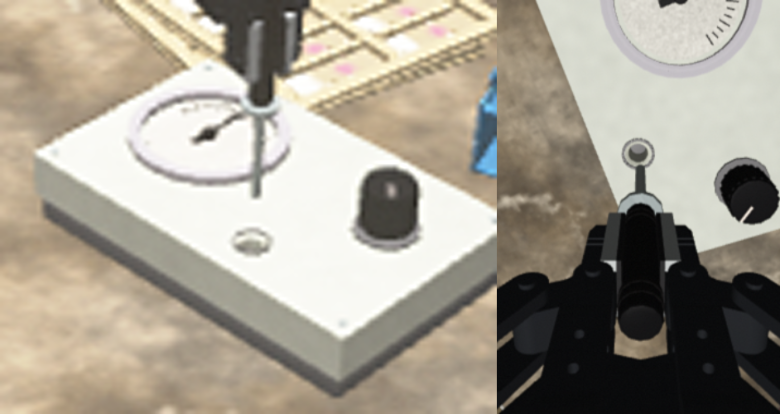

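The left part (scene) has the tip at (341,236) and the hole at (340,246). The right part (wrist) has the tip at (322,253) and the hole at (319.5,240), close to predicted. Next I'll compute the offset.

```bash
python3 - <<'E'
from h import *
w=dict(np.load('w5.npz'));g=w["image"].max(2)
m=(g[220:258,300:340]<190).astype('uint8');n,l,s,ce=cv2.connectedComponentsWithStats(m)
for i in range(1,n):
    if s[i,4]>30: print(s[i].tolist(),ce[i]+[300,220],ray(w,*(ce[i]+[300,220]),50).round(1))
print("hole",ray(w,319.5,240.2,50).round(1),"tip",ray(w,322.2,253.3,234.4-153).round(1))
E
```

```text
[4, 6, 31, 32, 649] [318.80123267 241.62095532] [511.7 -51.3  50. ]
hole [512.7 -50.5  50. ] tip [514.9 -50.6  81.4]
```

```bash
python3 -m creep '[[[-0.04,-0.03,-0.3,0,0,0],[-0.04,-0.03,-0.6,0,0,0],[-0.04,-0.03,-0.9,0,0,0],[-0.04,-0.03,-1.1,0,0,0],[-0.04,-0.03,-1.3,0,0,0],[-0.04,-0.03,-1.5,0,0,0],[-0.04,-0.03,-1.65,0,0,0],[-0.04,-0.03,-1.75,0,0,0],[-0.04,-0.03,-1.75,0,0,0],[-0.04,-0.03,-1.75,0,0,0],[-0.04,-0.03,-1.75,0,0,0]]]'
python3 - <<'E'
from h import *
s=cap("scene");w=cap("wrist");u,v=339,238
a=cv2.resize(s["image"][v-50:v+50,u-60:u+60],None,fx=4,fy=4,interpolation=cv2.INTER_CUBIC)
b=cv2.resize(w["image"][130:430,200:440],(320,400))
cv2.imwrite('pics/c6.png',cv2.cvtColor(np.hstack([a,b]),cv2.COLOR_RGB2BGR))
E
```

```text
time_s: 12.47
eef_pos: [513.8, -51.2, 190.4]
ee_rot: [0.0, 0.845, 0.534, 0.0]
force: [-0.1, 0.3, -0.1]
grip_width: 0.145
grip_force: 58.4
```

View pics/c6.png

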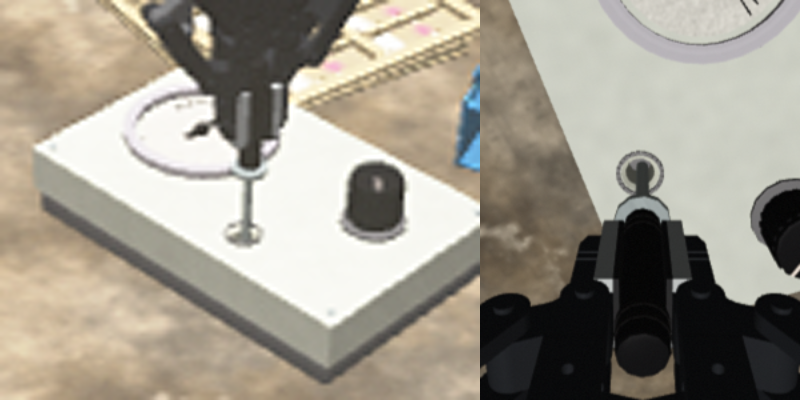

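The tip is inside the hole in both parts (scene crop (243,235), wrist crop (641,172)), with no side force. Pressing now.

```bash
python3 -m creep '[[[0,0,-0.1,0,0,0],[0,0,-0.2,0,0,0],[0,0,-0.28,0,0,0],[0,0,-0.28,0,0,0],[0,0,-0.28,0,0,0],[0,0,-0.28,0,0,0]]]'
python3 -m creep '[[[0,0,-0.04,0,0,0],[0,0,-0.08,0,0,0],[0,0,-0.12,0,0,0],[0,0,-0.12,0,0,0],[0,0,-0.12,0,0,0],[0,0,-0.12,0,0,0]]]'
```

```text
time_s: 13.07
eef_pos: [513.8, -51.2, 183.4]
ee_rot: [0.0, 0.845, 0.534, 0.0]
force: [0.5, -0.4, 2.4]
grip_width: 0.148
grip_force: 58.4
time_s: 13.57
eef_pos: [513.8, -51.2, 180.3]
ee_rot: [0.0, 0.845, 0.534, 0.0]
force: [0.4, -0.4, 4.7]
grip_width: 0.151
grip_force: 58.6
```

```bash
python3 -m creep '[[[0,0,-0.04,0,0,0],[0,0,-0.04,0,0,0],[0,0,-0.04,0,0,0],[0,0,-0.04,0,0,0],[0,0,-0.04,0,0,0],[0,0,-0.04,0,0,0],[0,0,-0.04,0,0,0],[0,0,-0.04,0,0,0],[0,0,-0.04,0,0,0],[0,0,-0.04,0,0,0]]]'
python3 -m creep '[[[0,0,0,0,0,0],[0,0,0,0,0,0],[0,0,0,0,0,0],[0,0,0,0,0,0],[0,0,0,0,0,0],[0,0,0,0,0,0]]]'
```

```text
time_s: 14.4
eef_pos: [513.8, -51.2, 179.7]
ee_rot: [0.0, 0.845, 0.534, 0.0]
force: [-0.3, 1.2, 8.6]
grip_width: 0.147
grip_force: 59.3
time_s: 14.9
eef_pos: [513.8, -51.2, 179.7]
ee_rot: [0.0, 0.845, 0.534, 0.0]
force: [-0.3, 0.1, 9.3]
grip_width: 0.147
grip_force: 59.3
```

The force is about 9 N, above the 5.4 N spring maximum, so the button is fully down and steady.

```bash
python3 -c "
from rig import ctrl
print(ctrl.finish_job())"
```

```text
the job is handed in; nothing more can be done
None
```

I handed the job in at about 15 s with the needle about 0.02 rad from the mark by camera and the probe still gripped, its tip holding the button fully down (about 9 N); the hand-in gave no pass/fail result.

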